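# Unlock and open the wide medicine box

### The job

Open the wider of the two low lock boxes on the cart: turn its key a quarter turn clockwise to free the cam latch, let go of the key and leave it turned, then lift the box's top panel by its steel bar handle until it stands about upright and stays there by itself. Leave the narrow box locked.

Things in the scene. Friction and masses are not known exactly. Their poses are not given: they have to be found in the camera images.
- wide_box: Wider of two low cream steel boxes fixed to the cart: 130 mm deep (x), 170 wide (y); the other is 100 wide. Origin: centre of the underside. x points to its back, away from the robot, y left, z up. Outer face of the shut top panel: z = 66. On it, mm: key axis (vertical) x -33, y 50; handle bar middle x -45, y -28, z 100, a round bar 10 thick, 70 long along y, a post at each end, 29 of air below.
- wide_key (a joint): Turn of the wide box's key, rad, growing clockwise seen from above. Its black bow is an upright block 30 mm wide, 9 thick, z 76 to 104 mm in the box frame. Starts at 0 to 0.15, locked: at 0 the 30 mm width lies along the box's x, the 9 mm along y. End stop 1.57, width along y. The panel is free only above about 1.25. Takes about 0.05 N m; stays where left.
- wide_panel (a joint): Opening of the wide box's 4 mm top panel, rad: 0 shut, 1.57 upright, end stop 1.75. Hinge axis parallel to the box's y at its back, x = 67, z = 64 mm in the box frame; the front edge with handle and key swings up and backwards. The stiff hinge holds it at any angle; lifting at the bar takes about 5 N. The round bar can turn between the fingers as the panel swings.
- narrow_key (a joint): Turn of the narrow box's key, rad, the one to leave alone: 0 to 0.15 at the start (locked), 1.57 unlocked. The narrow box stands beside the wide one, left or right of it, is as deep and high, and has a key and a bar handle like it at the same heights.

How it is judged (in metres and radians):
On the way, in this order (a step that is already met when the one before it is completed fails the run):
1. the wide box's key is turned at least 75 degrees clockwise, with the panel still shut (value of joint wide_key above 1.3 rad and value of joint wide_panel below 0.15 rad), for 0.2 s.
2. the wide box's panel is swung up at least 70 degrees (value of joint wide_panel above 1.22 rad), for 0.2 s.
At the end, for the whole second after the job is handed in: The wide box's panel stands open by 70 degrees or more and is at rest, its key is still turned (over 63 degrees), and the narrow box's key has not been turned (under 28 degrees) (value of joint wide_panel above 1.22 rad and velocity of joint wide_panel between -0.1 and 0.1 rad/s and value of joint wide_key above 1.1 rad and value of joint narrow_key below 0.5 rad); the robot touches nothing.
It fails at once if the narrow box's key is turned (value of joint narrow_key above 0.5 rad).
It also fails if it takes over 45 s, if anything falls off the work surface, if the arm or the gripper's body presses on something with over 40 N, if the wrist force passes 120 N, or if a joint passes its speed limit or range.

### The arm

A 6-joint arm with a two-finger parallel gripper is mounted at the origin on a cart in front of the work surface, level with it; the furniture and walls round the work are solid. World frame = base frame: x ahead of the robot, y to its left, z up, the work surface at z = 0. Lengths are in m, angles in degrees, forces in N, time in s.
With the tool pointing down it reaches from about 0.35 to 0.875 m from the base axis. Payload 4.2 kg.
Tool frame: the origin (TCP) lies midway between the tips of the shut fingers; the grasp point (between the pads) lies 19 mm behind it; x points along the fingers, y is the direction in which the jaws open and shut, and the axes are right-handed (so a half turn about x gives the same grasp; the last joint's range is limited). The gripper opens to 87 mm and grips with 3 to 60 N. Pads are 19 mm wide; open, the fingers measure 117 mm over their backs; the gripper's body (75 mm by 190 mm) begins 51 mm behind the grasp point.
Start: joints at [88.556, 22.042, 0.453, 0, -68.411, -14.817], TCP at [0.175, 0.6, 0.223] pointing down, gripper open.
Joint ranges: [-179.83, 179.83], [-69.29, 118.12], [-61.27, 80.66], [-181.25, 117.63], [-171.15, -9.14], [-177.46, 177.46]. Speed limits (degrees/s): [159.86, 159.86, 180, 180, 180, 180].

### API

Orientations are given as a 3x3 rotation matrix whose columns are the frame's x, y, z axes.
In Python, from station import r gives the robot as it stands.
- The arm moves only by the tool play_rows, never from a script. Its argument "plan" is a list that holds one entry, the list of rows, each a list of 6 numbers: the shift along the tool's x, y, z in cm, then the turn, a rotation vector about the tool's x, y, z in units of 10 degrees (1.0 is 10 degrees). A call has 1 to 5 rows; each row is the pose to reach, as a shift and turn from the pose commanded when the call began, along the tool's axes at that moment; what a row does not reach only later rows make up. A row lasts 1/8 s, in which the tool goes at most 62.5 mm and 10.7 degrees, less where a joint would pass 70% of its speed; a pose out of reach is approached as far as the arm can. A call with a gripper value outside its range is refused whole. "hand" is the opening, from 0 (shut) to 1 (fully open), set as the call begins (left out, the last holds). The fingers move at their own pace and stop on an object; the grip force is fixed at half the most. Time passes only in rows, so rows that repeat a pose let the fingers close. It gives the time, the measured TCP pose, the force and the opening at its end, in the units of the state.
- r.sense(): the state, without advancing time (a new reading comes with each control period).
- r.capture(name): name is "scene" or "top"; returns (picture, depth): 480x640x3 uint8, blue, green, red; 480x640 float32, m along the optical axis (not along the pixel's ray), 0 where there is no reading.
- r.get_calibration(name): a dict with "vfov" (degrees; the focal length in pixels is half the picture's height over the tangent of half this angle, whatever the lens; pixels are square), "cx", "cy" (the principal point, pixels), "rvec" (rotation vector, rad) and "tvec" (3), from world to camera coordinates, as OpenCV has them. Camera axes: x right, y down, z forward; pixel columns grow to the right and rows downward; lengths in m; the calibration is good to about 2 mm. A picture is of the moment at which its call begins. get_calibration takes no time and is no camera call.
- r.finish_job(): hands the job in, once; it reports no verdict.
The state is a dict: "time_s": time; "joints": joint angles; "joint_velocities": joint speeds; "effort": joint torques, N m; "tcp_pos": TCP position; "ee_rot": TCP orientation; "wrist_force": force on the tool from outside, world axes, zero at the start; "moment": the same for the moment, N m; "gripper_width": opening from 0.0 (shut) to 1.0 (fully open).
Only numpy, scipy, OpenCV 4.12 (cv2) and the standard library are available. Lean on these libraries where they do the work, as an engineer would, in place of code of your own. Each camera call takes 0.05 s, during which the arm holds its last target.

## Working session

There is one attempt and no reset: what is moved stays moved. The work goes in short steps, Python scripts to look and compute and a tool call to move; the robot and the scene stay as the last step left them, time stands still between calls to the robot, and variables do not carry over. Pictures are saved under pics/ and viewed, and the job is handed in when it is done.

Besides the shell and the picture viewer there is one more tool, called after "Call:" by a JSON object that holds its "method" and its "body". play_rows: Moves the arm, as the interface text tells. Its arguments: {"type":"object","properties":{"plan":{"type":"array","items":{"type":"array","items":{"type":"array","items":{"type":"number"}}}},"hand":{"type":"number"}},"required":["plan"]}

```bash
ls; mkdir -p pics; python3 - <<'E'
from station import r
import cv2
for n in("scene","top"):
    p,d=r.capture(n); cv2.imwrite(f"pics/{n}0.png",p)
    import numpy as np; np.save(f"pics/{n}0.npy",d)
    print(n,r.get_calibration(n))
s=r.sense();print(s)
E
```

```text
pics
scene {'vfov': 42.150287558348275, 'cx': 323.57591597831464, 'cy': 250.6171124161746, 'rvec': array([ 1.30913647, -2.34227919,  0.86040206]), 'tvec': array([0.34738329, 0.39236194, 0.64398341])}
top {'vfov': 49.0085891817235, 'cx': 322.25100191944773, 'cy': 232.234201267751, 'rvec': array([ 2.14528994, -2.11878058,  0.1475088 ]), 'tvec': array([0.05716444, 0.55157495, 0.82463051])}
{'time_s': 0.1, 'joints': array([ 8.85563752e+01,  2.20867883e+01,  3.87013025e-01, -2.50824409e-02,
       -6.84131079e+01, -1.48191350e+01]), 'joint_velocities': array([-0.0372438 , -0.14267165,  0.21712348,  0.16463244, -0.14416254,
        0.10965191]), 'effort': array([-4.48846583e-05, -3.91693068e+01,  1.87933356e+01,  4.23190847e+00,
        1.34200513e-02, -7.12985707e-05]), 'tcp_pos': array([0.17483346, 0.59947312, 0.22156099]), 'ee_rot': array([[-4.56571644e-04, -2.80197351e-01, -9.59942309e-01],
       [-1.95926912e-03, -9.59940316e-01,  2.80197701e-01],
       [-9.99997976e-01,  2.00871564e-03, -1.10700488e-04]]), 'wrist_force': array([ 0.09194161,  0.24484855, -0.97859831]), 'moment': array([-0.03099202,  0.02690513,  0.00452834]), 'gripper_width': 1.0012715114865198}
```

View pics/scene0.png

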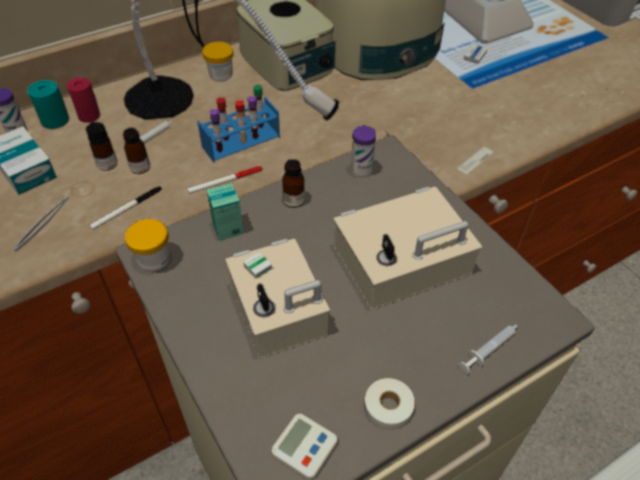

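View pics/top0.png

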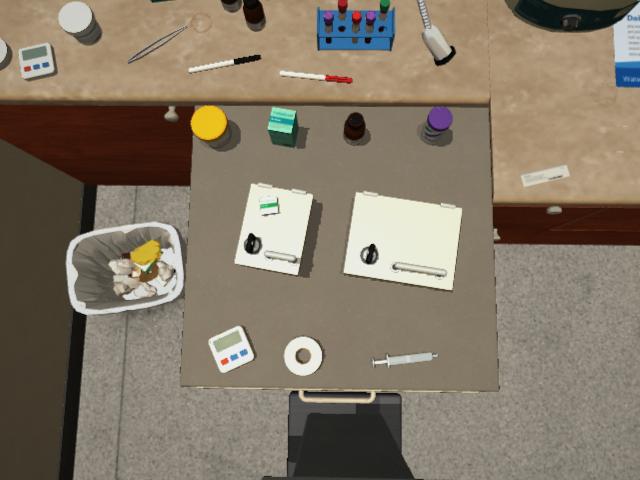

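The top view shows the wide box at about (403,240) with its key at (370,254) and its bar at (420,270). The narrow box is to its left at (275,230), with a key at (252,244) and a small item on its panel.

```bash
cat > h.py <<'E'
import numpy as np,cv2
from station import r
def cam(n):
    c=r.get_calibration(n); f=240/np.tan(np.radians(c['vfov']/2))
    K=np.array([[f,0,c['cx']],[0,f,c['cy']],[0,0,1.]]); R=cv2.Rodrigues(c['rvec'])[0]; return K,R,c['tvec']
def plane(n,uv,z):
    K,R,t=cam(n); uv=np.atleast_2d(uv).astype(float)
    d=(R.T@np.linalg.inv(K)@np.c_[uv,np.ones(len(uv))].T).T; o=-R.T@t
    return o+d*((z-o[2])/d[:,2])[:,None]
def proj(n,P):
    K,R,t=cam(n); q=(K@(R@np.atleast_2d(P).T+t[:,None])).T; return q[:,:2]/q[:,2:]
E
python3 - <<'E'
from h import *
p=cv2.imread('pics/top0.png'); d=np.load('pics/top0.npy')
print(proj('top',[[0,0,0],[.175,.6,.22],[.5,0,0]]),proj('scene',[[.175,.6,.22]]))
K,R,t=cam('top')
# world points from depth
v,u=np.mgrid[0:480,0:640]; z=d
X=np.stack([(u-K[0,2])/K[0,0]*z,(v-K[1,2])/K[1,1]*z,z],-1)
W=(X-t)@R
m=((W[...,2]>.058)&(W[...,2]<.074)&(d>0)).astype(np.uint8); m[:170]=0;m[310:]=0;m[:,:220]=0;m[:,480:]=0
m2=cv2.morphologyEx(m,cv2.MORPH_CLOSE,np.ones((15,15)))
for c in cv2.findContours(m2,0,2)[0]:
    if cv2.contourArea(c)<1500: continue
    c=c.reshape(-1,2); P=plane('top',c,.066)[:,:2]
    (ctr,sz,a)=cv2.minAreaRect((P*1000).astype(np.float32)); print('box',ctr,sz,a, np.median(W[...,2][m>0]))
    bx=cv2.boxPoints((ctr,sz,a)); print(bx)
    mm=np.zeros_like(m); cv2.fillPoly(mm,[c.reshape(-1,1,2)],1)
    hi=(mm>0)&(W[...,2]>.085)
    nn,lab,st,ce=cv2.connectedComponentsWithStats(hi.astype(np.uint8))
    for i in range(1,nn):
        if st[i,4]>10:
            k=lab==i;zz=np.median(W[...,2][k]); 
            print(' hi',st[i],ce[i],zz,W[k].mean(0),cv2.minAreaRect((W[k][:,:2]*1000).astype(np.float32)))
cv2.imwrite('pics/crop0.png',cv2.resize(p[170:310,220:480],None,fx=3,fy=3,interpolation=3))
E
```

```text
[[ 358.75055239  584.41531992]
 [-121.32783903  507.80849299]
 [ 359.62230585  265.89443245]] [[-109.89048636  896.03577119]]
box (537.8862915039062, -65.92201232910156) (173.5446319580078, 137.59133911132812) 81.56809997558594 0.06560736280609585
[[ 457.11047  -141.66862 ]
 [ 593.2146   -161.84416 ]
 [ 618.6621      9.8246  ]
 [ 482.55798    30.000137]]
 hi [366 244  10  20 121] [370.47107438 253.2892562 ] 0.10192607559967215 [ 0.5100644  -0.01111453  0.10123829] ((510.7486572265625, -11.588629722595215), (9.165014266967773, 29.327964782714844), 76.48469543457031)
 hi [394 262  53  15 351] [419.99145299 268.67806268] 0.10333129766049706 [ 0.48731845 -0.08579977  0.10287216] ((487.771240234375, -86.42440795898438), (78.4551773071289, 10.203624725341797), 81.42449951171875)
box (554.5534057617188, 141.2818145751953) (104.08631896972656, 137.58151245117188) 80.20764923095703 0.06560736280609585
[[477.9135   101.69667 ]
 [613.49054   78.297104]
 [631.1933   180.86696 ]
 [495.61627  204.26653 ]]
 hi [246 233  10  20 136] [250.08823529 242.67647059] 0.1020532309998523 [0.52368988 0.17275034 0.10649007] ((469.86077880859375, 119.00062561035156), (176.7159423828125, 24.682918548583984), 45.012325286865234)
 hi [264 251  33  12 214] [280.12616822 255.88785047] 0.10351346172466216 [0.5042551  0.1266953  0.10284495] ((504.870361328125, 127.60655975341797), (49.69168472290039, 9.836838722229004), 80.14508056640625)
```

View pics/crop0.png

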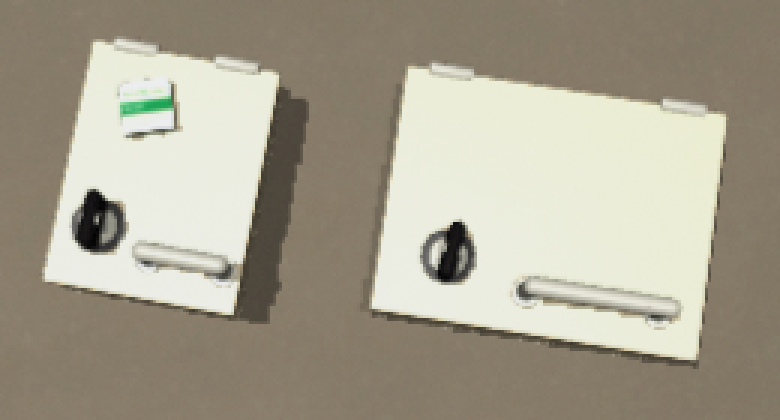

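```bash
cat >> h.py <<'E'
def go(x,y,z,yaw):
    "tool-frame shift (cm) & turn (10deg) from measured pose to pointing-down pose, yaw=dir of tool y deg"
    s=r.sense(); R=s['ee_rot']; a=np.radians(yaw)
    X=np.array([0,0,-1.]); Y=np.array([np.cos(a),np.sin(a),0]); T=np.c_[X,Y,np.cross(X,Y)]
    d=R.T@(np.array([x,y,z])-s['tcp_pos'])*100
    w=cv2.Rodrigues(R.T@T)[0].ravel()*18/np.pi
    print('row',np.round(d,2),np.round(w,3))
    print('t',s['time_s'],'tcp',s['tcp_pos'].round(4),'yaw',np.degrees(np.arctan2(R[1,1],R[0,1])).round(2),'tilt',R[2].round(4),'F',s['wrist_force'].round(1),'M',s['moment'].round(2),'w',round(s['gripper_width'],3),'j',s['joints'].round(1))
E
python3 - <<'E'
from h import *
go(.5107,-.0116,.18,-103.5)
E
```

```text
row [  4.26  49.24 -49.36] [-0.277 -0.    -0.012]
t 0.1 tcp [0.1748 0.5995 0.2216] yaw -106.27 tilt [-1.e+00  2.e-03 -1.e-04] F [ 0.1  0.2 -1. ] M [-0.03  0.03  0.  ] w 1.001 j [ 88.6  22.1   0.4  -0.  -68.4 -14.8]
```

Call:
{"method": "play_rows", "body": {"plan": [[[0, 8, -8, 0, 0, 0], [0, 16, -16, 0, 0, 0], [0, 24, -24, 0, 0, 0], [0, 28, -28, 0, 0, 0], [0, 32, -32, 0, 0, 0]]], "hand": 0.4}}

```text
time_s: 0.72
tcp_pos: [0.3257, 0.3239, 0.2224]
ee_rot: [[-0.0, -0.279, -0.96], [-0.0, -0.96, 0.279], [-1.0, 0.0, 0.0]]
wrist_force: [1.8, -0.0, 0.9]
gripper_width: 0.52
```

```bash
python3 - <<'E'
from h import *
go(.5107,-.0116,.16,-103.5)
E
```

```text
row [  6.24  27.04 -27.14] [-0.273  0.    -0.001]
t 0.725 tcp [0.3257 0.3239 0.2224] yaw -106.23 tilt [-1.e+00  2.e-04  0.e+00] F [ 1.8 -0.   0.9] M [ 0.02 -0.12  0.07] w 0.52 j [ 65.2   5.7 -21.7  -0.  -62.7   8.6]
```

Call:
{"method": "play_rows", "body": {"plan": [[[0, 5, -5, 0, 0, 0], [1, 10, -10, 0, 0, 0], [1, 15, -15, -0.2, 0, 0], [1, 20, -20, -0.2, 0, 0], [2, 24, -24, -0.2, 0, 0]]], "hand": 0.4}}

```text
time_s: 1.35
tcp_pos: [0.4759, 0.051, 0.206]
ee_rot: [[0.001, -0.246, -0.969], [0.001, -0.969, 0.246], [-1.0, -0.001, -0.001]]
wrist_force: [1.1, 1.0, -0.0]
gripper_width: 0.4
```

Call:
{"method": "play_rows", "body": {"plan": [[[0, 0, 0, 0, 0, 0], [0, 0, 0, 0, 0, 0]]]}}

```text
time_s: 1.6
tcp_pos: [0.4747, 0.0525, 0.2053]
ee_rot: [[-0.001, -0.247, -0.969], [-0.0, -0.969, 0.247], [-1.0, 0.0, 0.001]]
wrist_force: [-0.2, 0.2, 0.7]
gripper_width: 0.402
```

```bash
python3 - <<'E'
from h import *
go(.5107,-.0116,.15,-103.5)
E
```

```text
row [ 5.53  5.32 -5.08] [-0.082  0.005 -0.002]
t 1.6 tcp [0.4747 0.0525 0.2053] yaw -104.32 tilt [-1.e+00  4.e-04  9.e-04] F [-0.2  0.2  0.7] M [ 0.02 -0.02  0.  ] w 0.402 j [ 25.8   8.5 -21.   -0.  -60.6  49.8]
```

Call:
{"method": "play_rows", "body": {"plan": [[[1, 2, -2, 0, 0, 0], [2, 4, -4, -0.08, 0, 0], [4, 5.3, -5.1, -0.08, 0, 0], [5.5, 5.3, -5.1, -0.08, 0, 0], [5.5, 5.3, -5.1, -0.08, 0, 0]]]}}

```text
time_s: 2.22
tcp_pos: [0.5103, -0.01, 0.1497]
ee_rot: [[-0.003, -0.231, -0.973], [-0.001, -0.973, 0.231], [-1.0, 0.001, 0.003]]
wrist_force: [0.2, 0.3, 0.5]
gripper_width: 0.403
```

```bash
python3 - <<'E'
from h import *
go(.5107,-.0116,.08,-103.5)
p,d=r.capture('scene'); cv2.imwrite('pics/s1.png',cv2.resize(p[150:350,250:500],None,fx=3,fy=3))
p,d=r.capture('top'); cv2.imwrite('pics/t1.png',cv2.resize(p[160:310,300:500],None,fx=3.5,fy=3.5))
E
```

```text
row [ 6.97  0.14 -0.1 ] [ 0.016  0.015 -0.007]
t 2.225 tcp [ 0.5103 -0.01    0.1497] yaw -103.34 tilt [-1.      0.0012  0.0025] F [0.2 0.3 0.5] M [ 0.   -0.01  0.02] w 0.403 j [ 17.1  15.  -21.4  -0.  -53.8  59.6]
```

View pics/s1.png

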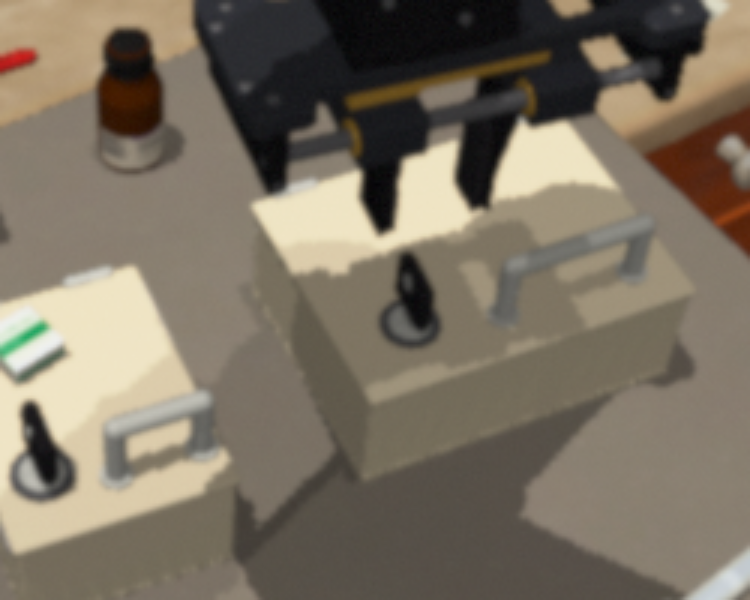

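The scene crop shows both fingers, with tips at about (385,225) and (480,205), on either side of the key at (412,290) and clear of the bar. I'll descend.

Call:
{"method": "play_rows", "body": {"plan": [[[2, 0.1, -0.1, 0, 0, 0], [4, 0.1, -0.1, 0, 0, 0], [5.5, 0.1, -0.1, 0, 0, 0], [6.7, 0.1, -0.1, 0, 0, 0], [6.9, 0.1, -0.1, 0, 0, 0]]]}}

```text
time_s: 2.95
tcp_pos: [0.5119, -0.0123, 0.0812]
ee_rot: [[-0.001, -0.232, -0.973], [-0.0, -0.973, 0.232], [-1.0, 0.001, 0.001]]
wrist_force: [0.1, 0.1, -0.3]
gripper_width: 0.4
```

Call:
{"method": "play_rows", "body": {"plan": [[[0, 0, 0, 0, 0, 0], [0, 0, 0, 0, 0, 0]]]}}

```text
time_s: 3.2
tcp_pos: [0.5127, -0.0123, 0.0823]
ee_rot: [[0.001, -0.233, -0.973], [0.0, -0.973, 0.233], [-1.0, -0.001, -0.001]]
wrist_force: [-0.5, 0.0, 0.3]
gripper_width: 0.401
```

```bash
python3 - <<'E'
from h import *
go(.5107,-.0116,.08,-103.5)
p,d=r.capture('scene'); cv2.imwrite('pics/s2.png',cv2.resize(p[150:350,250:500],None,fx=3,fy=3))
E
```

```text
row [ 0.23 -0.02  0.21] [ 0.004 -0.007  0.003]
t 3.2 tcp [ 0.5127 -0.0123  0.0823] yaw -103.46 tilt [-1.0e+00 -5.0e-04 -1.2e-03] F [-0.5  0.   0.3] M [ 0.02  0.01 -0.03] w 0.401 j [ 16.8  20.  -25.9   0.  -44.1  59.7]
```

View pics/s2.png

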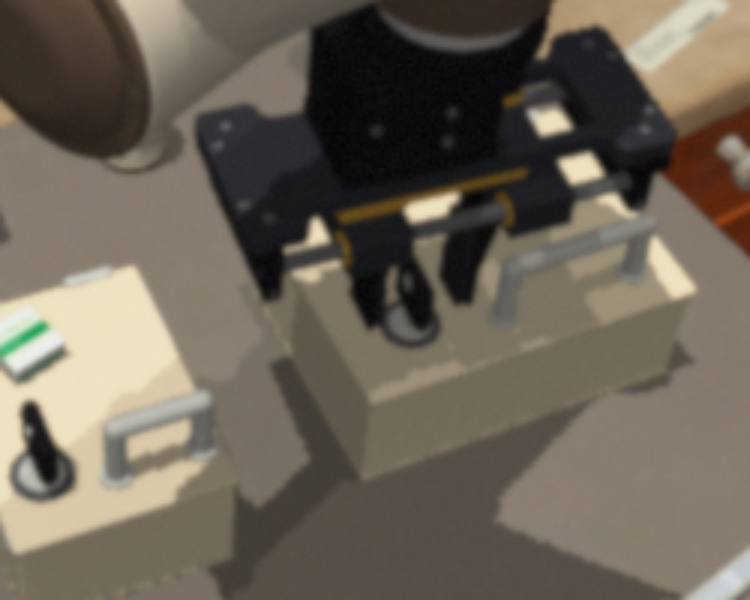

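The fingers straddle the key at (412,290). I'll make a small correction and close.

Call:
{"method": "play_rows", "body": {"plan": [[[0.2, 0, 0.2, 0, 0, 0], [0.2, 0, 0.2, 0, 0, 0]]]}}

```text
time_s: 3.5
tcp_pos: [0.5099, -0.0119, 0.0796]
ee_rot: [[-0.0, -0.233, -0.973], [-0.0, -0.973, 0.233], [-1.0, 0.0, 0.0]]
wrist_force: [1.0, 0.4, 0.7]
gripper_width: 0.399
```

Call:
{"method": "play_rows", "body": {"plan": [[[0, 0, 0, 0, 0, 0], [0, 0, 0, 0, 0, 0], [0, 0, 0, 0, 0, 0], [0, 0, 0, 0, 0, 0], [0, 0, 0, 0, 0, 0]]], "hand": 0}}

```text
time_s: 4.12
tcp_pos: [0.5102, -0.012, 0.0797]
ee_rot: [[-0.0, -0.233, -0.973], [-0.0, -0.973, 0.233], [-1.0, 0.0, 0.0]]
wrist_force: [-0.2, -0.9, 0.2]
gripper_width: 0.098
```

```bash
python3 - <<'E'
from h import *
go(.5107,-.0116,.08,-103.5)
E
```

```text
row [-0.03 -0.05 -0.04] [ 0.004  0.    -0.001]
t 4.125 tcp [ 0.5102 -0.012   0.0797] yaw -103.46 tilt [-1.e+00  2.e-04  1.e-04] F [-0.2 -0.9  0.2] M [-0.38 -0.03  0.01] w 0.098 j [ 16.9  20.  -26.3   0.  -43.7  59.6]
```

Call:
{"method": "play_rows", "body": {"plan": [[[0, 0, 0, 0.5, 0, 0], [0, 0, 0, 1.2, 0, 0], [0, 0, 0, 2, 0, 0], [0, 0, 0, 2.8, 0, 0], [0, 0, 0, 3.5, 0, 0]]]}}

```text
time_s: 4.75
tcp_pos: [0.5105, -0.0116, 0.0797]
ee_rot: [[0.001, -0.751, -0.66], [0.0, -0.66, 0.751], [-1.0, -0.001, -0.0]]
wrist_force: [-0.1, -0.4, 0.1]
gripper_width: 0.102
```

```bash
python3 - <<'E'
from h import *
go(.5107,-.0116,.08,171.6)
E
```

```text
row [-0.03 -0.02 -0.01] [4.971e+00 1.000e-03 4.000e-03]
t 4.75 tcp [ 0.5105 -0.0116  0.0797] yaw -138.69 tilt [-1.e+00 -7.e-04 -1.e-04] F [-0.1 -0.4  0.1] M [ 0.21 -0.05  0.08] w 0.102 j [ 16.9  20.  -26.3  -0.  -43.6  24.4]
```

Call:
{"method": "play_rows", "body": {"plan": [[[0, 0, 0, 0.8, 0, 0], [0, 0, 0, 1.6, 0, 0], [0, 0, 0, 2.4, 0, 0], [0, 0, 0, 3.2, 0, 0], [0, 0, 0, 4, 0, 0]]]}}

```text
time_s: 5.38
tcp_pos: [0.511, -0.0114, 0.0798]
ee_rot: [[0.002, -1.0, -0.023], [0.001, -0.023, 1.0], [-1.0, -0.002, 0.001]]
wrist_force: [2.0, -0.2, -1.8]
gripper_width: 0.101
```

Call:
{"method": "play_rows", "body": {"plan": [[[0, 0, 0, 0.5, 0, 0], [0, 0, 0, 0.9, 0, 0], [0, 0, 0, 0.9, 0, 0], [0, 0, 0, 0.9, 0, 0]]]}}

```text
time_s: 5.88
tcp_pos: [0.5111, -0.0114, 0.0798]
ee_rot: [[0.002, -0.992, 0.129], [0.001, 0.129, 0.992], [-1.0, -0.002, 0.001]]
wrist_force: [3.6, 2.2, -2.5]
gripper_width: 0.1
```

```bash
python3 - <<'E'
from h import *
go(.5107,-.0116,.08,171.6)
E
```

```text
row [-0.02  0.04 -0.02] [0.1   0.006 0.011]
t 5.875 tcp [ 0.5111 -0.0114  0.0798] yaw 172.6 tilt [-1.     -0.0019  0.001 ] F [ 3.6  2.2 -2.5] M [ 0.5  -0.97 -0.07] w 0.1 j [ 16.9  20.  -26.3  -0.  -43.6 -24.3]
```

Call:
{"method": "play_rows", "body": {"plan": [[[0, 0, 0, 0, 0, 0], [0, 0, 0, 0, 0, 0], [0, 0, 0, 0, 0, 0]]], "hand": 0.35}}

```text
time_s: 6.25
tcp_pos: [0.5098, -0.0121, 0.0797]
ee_rot: [[-0.001, -0.992, 0.13], [-0.0, 0.13, 0.992], [-1.0, 0.001, -0.0]]
wrist_force: [0.6, 0.0, 0.1]
gripper_width: 0.32
```

Call:
{"method": "play_rows", "body": {"plan": [[[-2, 0, 0, 0, 0, 0], [-4, 0, 0, 0, 0, 0], [-6, 0, 0, 0, 0, 0], [-8, 0, 0, 0, 0, 0], [-8, 0, 0, 0, 0, 0]]]}}

```text
time_s: 6.88
tcp_pos: [0.511, -0.0118, 0.1611]
ee_rot: [[0.003, -0.992, 0.13], [0.001, 0.13, 0.992], [-1.0, -0.003, 0.001]]
wrist_force: [-0.1, 0.1, -0.1]
gripper_width: 0.355
```

```bash
python3 - <<'E'
from h import *
go(.488,-.0862,.16,171.6)
p,d=r.capture('scene'); cv2.imwrite('pics/s3.png',cv2.resize(p[150:350,250:500],None,fx=3,fy=3))
E
```

```text
row [ 0.09  1.31 -7.68] [0.095 0.007 0.018]
t 6.875 tcp [ 0.511  -0.0118  0.1611] yaw 172.55 tilt [-1.     -0.0031  0.0012] F [-0.1  0.1 -0.1] M [ 0.13 -0.03  0.07] w 0.355 j [ 16.9  14.2 -20.7   0.  -55.  -24.4]
```

View pics/s3.png

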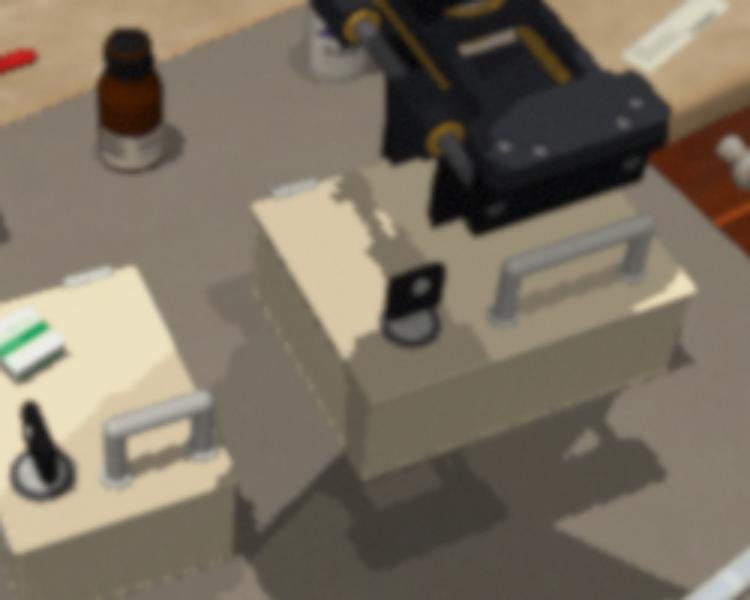

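The key bow at (415,290) now lies along the box's y, and the panel is shut. Next I'll move over to the bar.

Call:
{"method": "play_rows", "body": {"plan": [[[0, 0.5, -3, 0.1, 0, 0], [0, 1, -6, 0.1, 0, 0], [0, 1.3, -7.7, 0.1, 0, 0], [2, 1.3, -7.7, 0.1, 0, 0], [3.5, 1.3, -7.7, 0.1, 0, 0]]]}}

```text
time_s: 7.55
tcp_pos: [0.4867, -0.0868, 0.1235]
ee_rot: [[-0.001, -0.989, 0.148], [0.0, 0.148, 0.989], [-1.0, 0.001, -0.0]]
wrist_force: [-0.1, -0.2, -0.5]
gripper_width: 0.352
```

Call:
{"method": "play_rows", "body": {"plan": [[[0, 0, 0, 0, 0, 0], [0, 0, 0, 0, 0, 0]]]}}

```text
time_s: 7.8
tcp_pos: [0.4877, -0.0865, 0.1249]
ee_rot: [[0.0, -0.989, 0.147], [-0.0, 0.147, 0.989], [-1.0, -0.0, -0.0]]
wrist_force: [0.2, -0.4, 0.6]
gripper_width: 0.351
```

```bash
python3 - <<'E'
from h import *
go(.488,-.0862,.082,171.6)
E
```

```text
row [ 4.29 -0.02  0.04] [-0.004 -0.001  0.002]
t 7.8 tcp [ 0.4877 -0.0865  0.1249] yaw 171.56 tilt [-1.e+00 -4.e-04 -1.e-04] F [ 0.2 -0.4  0.6] M [ 0.11 -0.09 -0.01] w 0.351 j [  8.8  15.2 -25.4   0.  -49.4 -17.2]
```

Call:
{"method": "play_rows", "body": {"plan": [[[1, 0, 0, 0, 0, 0], [2, 0, 0, 0, 0, 0], [3, 0, 0, 0, 0, 0], [4.2, 0, 0, 0, 0, 0], [4.2, 0, 0, 0, 0, 0]]]}}

```text
time_s: 8.43
tcp_pos: [0.4864, -0.0867, 0.0814]
ee_rot: [[-0.003, -0.989, 0.147], [-0.0, 0.147, 0.989], [-1.0, 0.003, -0.001]]
wrist_force: [-0.2, 0.1, -0.1]
gripper_width: 0.351
```

Call:
{"method": "play_rows", "body": {"plan": [[[0, 0, 0, 0, 0, 0], [0, 0, 0, 0, 0, 0], [0, 0, 0, 0, 0, 0], [0, 0, 0, 0, 0, 0], [0, 0, 0, 0, 0, 0]]], "hand": 0}}

```text
time_s: 9.05
tcp_pos: [0.4879, -0.0866, 0.0831]
ee_rot: [[0.001, -0.989, 0.147], [-0.0, 0.147, 0.989], [-1.0, -0.001, 0.0]]
wrist_force: [0.6, 0.6, 1.2]
gripper_width: 0.101
```

```bash
python3 - <<'E'
from h import *
go(.488,-.0862,.082,171.6)
R=r.sense()['ee_rot']
# arc: shifts of bar rel. start, in tool axes (tool pointing down, y=-box x): down=-dz, y=-dx
for a in range(0,96,5):
    t=np.radians(a); x=-112*np.cos(t)+36*np.sin(t)+112; z=112*np.sin(t)+36*np.cos(t)-36
    print(a,'tool x',round(-z/10,2),'tool y',round(-x/10,2))
E
```

```text
row [ 0.11 -0.    0.04] [-0.005  0.001  0.008]
t 9.05 tcp [ 0.4879 -0.0866  0.0831] yaw 171.55 tilt [-1.0e+00 -1.4e-03  2.0e-04] F [0.6 0.6 1.2] M [-0.05 -0.38  0.06] w 0.101 j [  8.8  18.5 -28.2   0.  -43.2 -17.2]
0 tool x -0.0 tool y -0.0
5 tool x -0.96 tool y -0.36
10 tool x -1.89 tool y -0.8
15 tool x -2.78 tool y -1.31
20 tool x -3.61 tool y -1.91
25 tool x -4.4 tool y -2.57
30 tool x -5.12 tool y -3.3
35 tool x -5.77 tool y -4.09
40 tool x -6.36 tool y -4.93
45 tool x -6.87 tool y -5.83
50 tool x -7.29 tool y -6.76
55 tool x -7.64 tool y -7.72
60 tool x -7.9 tool y -8.72
65 tool x -8.07 tool y -9.73
70 tool x -8.16 tool y -10.75
75 tool x -8.15 tool y -11.78
80 tool x -8.05 tool y -12.8
85 tool x -7.87 tool y -13.81
90 tool x -7.6 tool y -14.8
95 tool x -7.24 tool y -15.76
```

The bar is gripped at an opening of 0.101. I'll swing it along the arc with the tool kept vertical.

Call:
{"method": "play_rows", "body": {"plan": [[[-0.5, -0.15, 0, 0, 0, 0], [-1, -0.4, 0, 0, 0, 0], [-1.9, -0.8, 0, 0, 0, 0], [-2.8, -1.3, 0, 0, 0, 0], [-3.6, -1.9, 0, 0, 0, 0]]]}}

```text
time_s: 9.68
tcp_pos: [0.5053, -0.0892, 0.1188]
ee_rot: [[-0.003, -0.989, 0.148], [0.001, 0.148, 0.989], [-1.0, 0.003, 0.0]]
wrist_force: [2.5, 1.0, -9.2]
gripper_width: 0.1
```

```bash
python3 - <<'E'
from h import *
go(.488,-.0862,.082,171.6)
E
```

```text
row [3.68 1.75 0.04] [-0.01   0.001 -0.015]
t 9.675 tcp [ 0.5053 -0.0892  0.1188] yaw 171.5 tilt [-1.0e+00  2.7e-03  2.0e-04] F [ 2.5  1.  -9.2] M [ 0.41 -0.56 -0.03] w 0.1 j [  8.1  17.3 -23.3  -0.1 -49.5 -16.6]
```

Call:
{"method": "play_rows", "body": {"plan": [[[-0.8, -0.65, 0, 0, 0, 0], [-1.5, -1.4, 0, 0, 0, 0], [-2.15, -2.2, 0, 0, 0, 0], [-2.75, -3.0, 0, 0, 0, 0], [-3.25, -3.9, 0, 0, 0, 0]]]}}

```text
time_s: 10.3
tcp_pos: [0.5411, -0.0946, 0.1525]
ee_rot: [[-0.009, -0.989, 0.147], [0.001, 0.147, 0.989], [-1.0, 0.009, -0.001]]
wrist_force: [-10.0, 8.1, 5.8]
gripper_width: 0.104
```

Call:
{"method": "play_rows", "body": {"plan": [[[-0.4, -0.9, 0, 0, 0, 0], [-0.75, -1.9, 0, 0, 0, 0], [-1.0, -2.9, 0, 0, 0, 0], [-1.2, -3.9, 0, 0, 0, 0], [-1.3, -4.9, 0, 0, 0, 0]]]}}

```text
time_s: 10.92
tcp_pos: [0.5924, -0.1028, 0.1674]
ee_rot: [[-0.002, -0.989, 0.146], [-0.001, 0.146, 0.989], [-1.0, 0.001, -0.002]]
wrist_force: [-4.8, 1.9, 4.8]
gripper_width: 0.104
```

```bash
python3 - <<'E'
from h import *
go(.488,-.0862,.082,171.6)
p,d=r.capture('scene'); cv2.imwrite('pics/s4.png',cv2.resize(p[100:350,220:520],None,fx=2.4,fy=2.4))
E
```

```text
row [ 8.55 10.56  0.13] [-0.001 -0.009 -0.008]
t 10.925 tcp [ 0.5924 -0.1028  0.1674] yaw 171.59 tilt [-1.      0.0014 -0.0016] F [-4.8  1.9  4.8] M [ 0.79  1.79 -0.01] w 0.104 j [  5.6  22.3  -7.6   0.1 -60.3 -14.1]
```

View pics/s4.png

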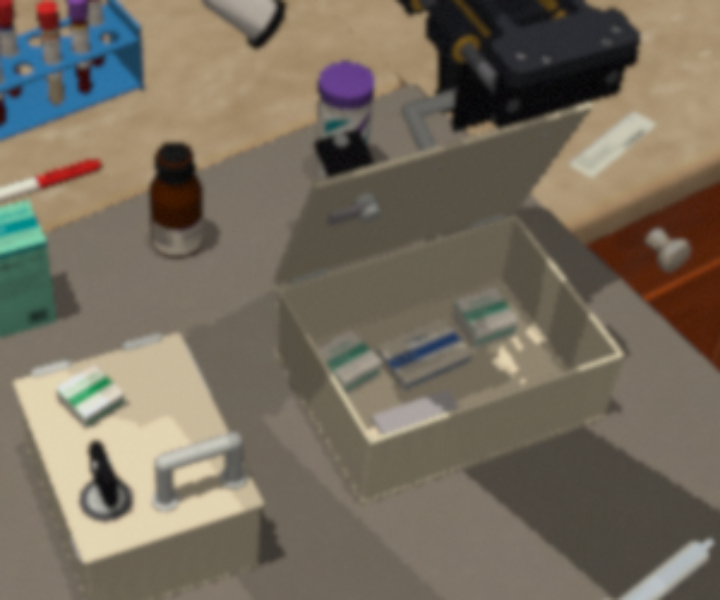

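The panel is at about 70° and the key is still turned. I'll continue to about 90°.

Call:
{"method": "play_rows", "body": {"plan": [[[0, -1, 0, 0, 0, 0], [0.1, -2, 0, 0, 0, 0], [0.3, -3, 0, 0, 0, 0], [0.55, -4.0, 0, 0, 0, 0], [0.55, -4.0, 0, 0, 0, 0]]]}}

```text
time_s: 11.6
tcp_pos: [0.6349, -0.1091, 0.1601]
ee_rot: [[0.004, -0.989, 0.147], [-0.002, 0.147, 0.989], [-1.0, -0.005, -0.001]]
wrist_force: [1.2, -2.4, 4.0]
gripper_width: 0.098
```

Call:
{"method": "play_rows", "body": {"plan": [[[0, 0, 0, 0, 0, 0], [0, 0, 0, 0, 0, 0], [0, 0, 0, 0, 0, 0]]]}}

```text
time_s: 11.98
tcp_pos: [0.6344, -0.109, 0.1602]
ee_rot: [[0.005, -0.989, 0.147], [-0.001, 0.147, 0.989], [-1.0, -0.005, -0.001]]
wrist_force: [2.9, -3.7, 4.8]
gripper_width: 0.108
```

```bash
python3 - <<'E'
from h import *
go(.488,-.0862,.082,171.6)
p,d=r.capture('scene'); cv2.imwrite('pics/s5.png',cv2.resize(p[100:350,220:520],None,fx=2.4,fy=2.4))
E
```

```text
row [ 7.75 14.85  0.11] [-0.004 -0.004  0.028]
t 11.975 tcp [ 0.6344 -0.109   0.1602] yaw 171.56 tilt [-1.0e+00 -4.9e-03 -8.0e-04] F [ 2.9 -3.7  4.8] M [-1.26 -0.73  0.  ] w 0.108 j [  4.7  26.3  -2.    0.1 -61.4 -13.2]
```

View pics/s5.png

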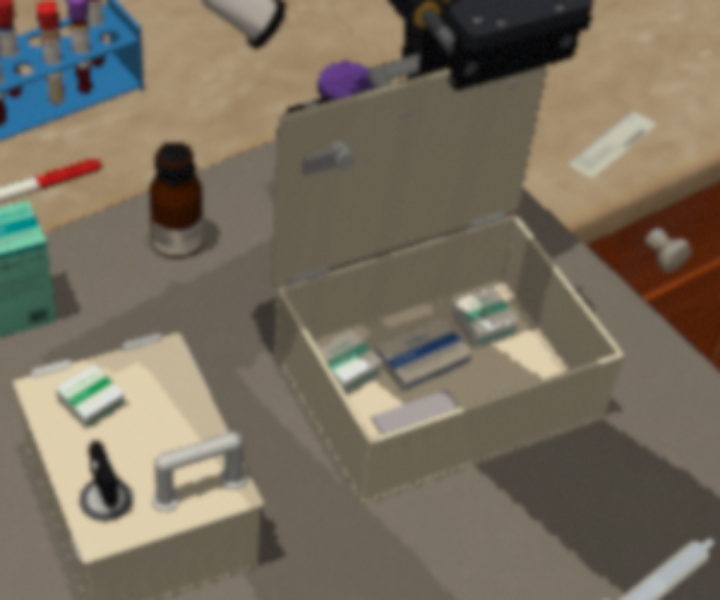

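The panel stands upright. I'll open the fingers a little (about 20 mm) and go straight up.

Call:
{"method": "play_rows", "body": {"plan": [[[0, 0, 0, 0, 0, 0], [0, 0, 0, 0, 0, 0], [0, 0, 0, 0, 0, 0], [0, 0, 0, 0, 0, 0]]], "hand": 0.23}}

```text
time_s: 12.52
tcp_pos: [0.6323, -0.1078, 0.1581]
ee_rot: [[-0.001, -0.989, 0.147], [0.0, 0.147, 0.989], [-1.0, 0.001, 0.0]]
wrist_force: [0.7, 0.9, 0.1]
gripper_width: 0.225
```

Call:
{"method": "play_rows", "body": {"plan": [[[-1, 0, 0, 0, 0, 0], [-2.5, 0, 0, 0, 0, 0], [-4.5, 0, 0, 0, 0, 0], [-7, 0, 0, 0, 0, 0], [-10, 0, 0, 0, 0, 0]]]}}

```text
time_s: 13.15
tcp_pos: [0.6327, -0.1082, 0.2606]
ee_rot: [[0.001, -0.989, 0.147], [0.0, 0.147, 0.989], [-1.0, -0.001, 0.0]]
wrist_force: [0.5, -0.0, -0.6]
gripper_width: 0.232
```

Call:
{"method": "play_rows", "body": {"plan": [[[0, 0, 0, 0, 0, 0], [0, 0, 0, 0, 0, 0], [0, 0, 0, 0, 0, 0]]]}}

```text
time_s: 13.52
tcp_pos: [0.6322, -0.1081, 0.2577]
ee_rot: [[-0.002, -0.989, 0.147], [0.0, 0.147, 0.989], [-1.0, 0.002, -0.0]]
wrist_force: [0.1, -0.1, -0.3]
gripper_width: 0.233
```

```bash
python3 - <<'E'
from h import *
go(.488,-.0862,.082,171.6)
p,d=r.capture('scene'); cv2.imwrite('pics/s6.png',p)
p,d=r.capture('top'); cv2.imwrite('pics/t6.png',p)
E
```

```text
row [17.6  14.55  0.05] [-0.007 -0.001 -0.012]
t 13.525 tcp [ 0.6322 -0.1081  0.2577] yaw 171.53 tilt [-1.e+00  2.e-03 -2.e-04] F [ 0.1 -0.1 -0.3] M [ 0.13 -0.08  0.  ] w 0.233 j [  4.7  22.6   6.3  -0.  -73.9 -13.2]
```

View pics/s6.png

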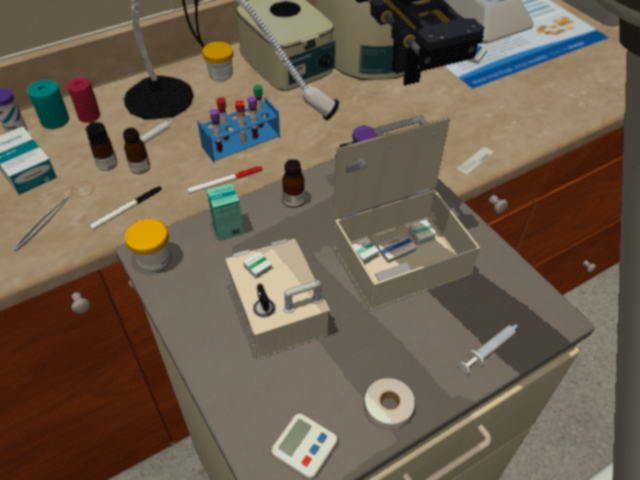

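View pics/t6.png

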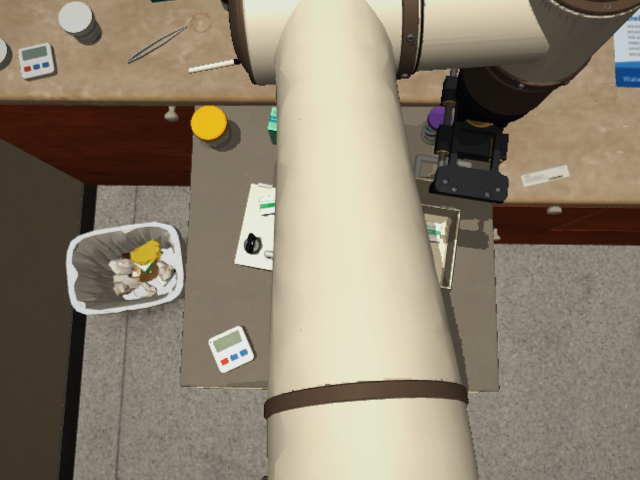

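The panel stands upright by itself, with the bar behind it at about (405,130) in the scene view. The gripper is clear at (430,50). I'll hand in.

```bash
python3 - <<'E'
from h import *
print(r.finish_job()); go(.5,0,.2,171.6)
E
```

```text
the job is handed in; nothing more can be done
None
the job is handed in; nothing more can be done
```

The wide box is open and its panel stands upright by itself. The job was handed in at about 13.6 s of the 45 s allowed; no verdict was reported.

- **Key:** I gripped it and turned it about 84° clockwise, from a start of about 5°, so it ended close to its stop. I then let go, and the next picture showed it lying along the box's y with the panel still shut.
- **Panel:** I took the bar handle and swung the panel along its arc to about 90°. Then I opened the fingers slightly and backed off straight up.

**Last checks:**
- The fingertips are at z = 0.258 m, about 6 cm above the panel's top edge.
- The wrist force is about zero, so the robot is touching nothing.
- The largest force reading returned was about 14 N, taken at the end of each move.
- The narrow box and its key look untouched.

**Not directly confirmed:** in the last pictures the upright panel hides the wide key's bow. That it is still turned rests on the picture after release, when the panel was about 70° up, and on the cam behind the panel looking unchanged. I judged the panel angle from the handle's arc and the pictures, since the joint values cannot be read. No check failed or disagreed.

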